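Put the setting block away and set the hub bearing free play

ROBOT

A 7-joint arm with a two-finger parallel gripper is mounted at the origin on the work surface. World frame = base frame: x ahead of the robot, y to its left, z up, the work surface at z = 0. Lengths are in m, angles in rad, forces in N, time in s.
With the tool pointing down it reaches from about 0.4 to 0.85 m from the base axis. Payload 6.9 kg.
Tool frame: the origin (TCP) lies midway between the tips of the shut fingers; the grasp point (between the pads) lies behind it (ctrl.pinch_z is the z of the grasp point in the tool frame, in m); z points along the fingers, y is the direction in which the jaws open and shut (so a half turn about z gives the same grasp; the last joint's range is limited). The gripper opens to 85 mm and grips with 20 to 120 N. Pads are 22 mm wide; open, the fingers measure 114 mm over their backs; the gripper's body (76 mm by 85 mm) begins 54 mm behind the grasp point. The pads swing forward as they close: fully open they stand 13 mm farther back than shut.
Start: joints at [-1.069, 0.507, -0.238, 1.5, 0.126, 1.149, -0.155], TCP at [0.242, 0.576, 0.231] pointing down, gripper open.
Joint ranges: [-3.08, 3.08], [-0.24, 2.05], [-1.43, 1.35], [0, 2.5], [-1.52, 4.66], [0.17, 1.96], [-2.89, 2.89]. Speed limits (rad/s): [2.39, 2.39, 3.14, 3.14, 3.14, 3.14, 3.14].

INTERFACE

Orientations are given as a unit quaternion [w, x, y, z].
In Python, from station import ctrl, get_state, vision, ticket, models gives the robot as it stands. Calls block until the motion is done:
- ctrl.movep(position, orientation): joint-space move of the TCP to a pose.
- ctrl.movel(position, frame=None, max_speed=0.15): straight line of the TCP; frame=None keeps the orientation; max_speed is the mean speed in m/s.
- ctrl.set_joints(angles): joint-space move.
- ctrl.ungrasp() and ctrl.close_gripper(force=None): open the fingers fully, or close them until they stop; force is the grip in N (None keeps the last).
- ctrl.pause(seconds).
- ctrl.ik(position, orientation): joint angles nearest the present ones, or None.
- get_state(): the state.
- vision.grab_frame(name): name is "side" or "top"; returns (picture, depth): 384x512x3 uint8, blue, green, red; 384x512 float32, m along the optical axis (not along the pixel's ray), 0 where there is no reading.
- vision.camera_info(name): a dict with "mtx" (3x3 intrinsics, pixels), "R" (3x3) and "t" (3): a world point X has camera coordinates R X + t. Camera axes: x right, y down, z forward; pixel columns grow to the right and rows downward; lengths in m; the calibration is good to about 2 mm. A picture is of the moment at which its call begins. camera_info takes no time and is no camera call.
A pose or a line that the arm cannot do raises ctrl.Unreachable and nothing moves.
- ticket.close_job(): hands the job in, once; it reports no verdict.
Trained networks look in the newest picture that a camera, given by its name, has taken for a name from the list of things; names that differ only in an ending like _2 or _b are one class to them, and where a whole thing is asked for, a point or a joint stands for the part that bears it (a point fixed in the world has none). Each returns a list of dicts, best first, with "p" (0 to 1); they miss things now and then, are a little off and sometimes report something else, mostly with a low value. They report only what shows in the picture. A call takes as long as a camera call. They do not tell look-alikes from the thing itself.
- models.recognise(camera, target): "point" ([column, row] in pixels, amid what is visible of it).
- models.masks_of(camera, target): "mask" (384x512 bool, what is visible of it) and "point" ([column, row] in pixels, amid what is visible of it).
The state is a dict: "time": time; "qpos": joint angles; "qd": joint speeds; "tau": joint torques, N m; "tcp_pos": TCP position; "eef_rot": TCP orientation; "contact_force": force on the tool from outside, world axes, zero at the start; "wrist_torque": the same for the moment, N m; "width": finger opening in m.
Only numpy, scipy, OpenCV 4.12 (cv2) and the standard library are available. Lean on these libraries where they do the work, as an engineer would, in place of code of your own. Each camera call takes 0.05 s, during which the arm holds its last target.

TASK

Finish this hub bearing job: stand the loose yellow setting block fully home in its own yellow-labelled pocket of the rack and let go of it. Then turn the red wing screw on the hub fixture clockwise until it seats, back it off a quarter turn, and finish there still gripping the screw, keeping it steady, so that it can be locked. Leave the tin, the bearing race, the wrench and the blue block where they are.

Things in the scene. Friction and masses are not known exactly. Their poses are not given: they have to be found in the camera images.
- fixture: Hub setting fixture fixed to the bench, origin on the bench at its centre. Grey base plate 130 (x) by 190 (y) by 15 mm high; steel hub on it; over that a blue bridge bar 36 mm wide (x), 186 mm long along y, top at 85 mm, on two posts at y = +-78 mm (brass nuts reach 91 mm). The red wing screw stands upright on the bridge's middle, on the fixture's z axis.
- adjuster (a joint): Angle of the red wing screw, rad; grows as it turns clockwise seen from above. It seats on a hard stop at 3.14 and starts 0.5 to 1.4 short of it. Friction of 0.06 N m keeps it where it is left; its height does not change. At the seat the wing lies square across the blue bridge, white end towards the fixture's -x; a quarter turn back (1.57) it lies along the bridge.
- adjuster_grip (a point): Point to pinch on the wing screw's axis, 121 mm above the bench; turns with the screw. x runs along the wing to its white end, y across its thickness (at joint 0 its x is the fixture's x). The wing is a red upright bar 46 mm long, 12 mm thick, from 98 to 135 mm above the bench, on a 24 mm round steel collar from 85 to 98 mm. Pinch from above across the thickness.
- block_yellow_mid (a point): Centre of the yellow setting block (bare aluminium below, yellow upper half), 20 mm thick (its x) by 40 mm wide (its y) by 70 mm tall (its z), 0.16 kg or so, standing upright on the bench; this point is 35 mm above its underside. Either way round (half turn about z) is the same.
- pocket_yellow (a point): Floor centre of the yellow-labelled rack pocket, 14 mm above the bench: grey open-topped holder, inside 26 (x) by 46 (y), 26 deep, 6 mm walls, rim 40 mm above the bench, a yellow tab 16 mm wide sticking out at rim height on its -x side. Three pockets (yellow, red, blue; their order changes) stand 72 mm apart along y. A block stands in one with its 20 mm thickness along x, its centre 35 mm above this point.
- pocket_red (a point): The same point of the red-labelled pocket, which is empty and stays empty.
- pocket_blue (a point): The same point of the blue-labelled pocket, in which the blue block stands.
- block_blue_mid (a point): Centre of the blue setting block, 20 mm thick (its x) by 40 mm wide (its y) by 70 mm tall (its z), 0.16 kg or so, standing in the blue pocket, its top 84 mm above the bench; leave it.
- tin_mid (a point): Centre of a green grease tin, 60 mm in diameter, 80 mm tall, standing on the bench; leave it.
- race_mid (a point): Centre of a loose steel bearing race, 60 mm in diameter, 18 mm high, lying on the bench; leave it.
- wrench_grip (a point): Middle of the handle of a 160 mm wrench lying on the bench; leave it.
Mind the look-alikes: they are no part of the job. Leave any turquoise look-alike of the part that bears block_yellow_mid alone. Leave any green look-alike of the fixture alone.

How it is judged:
On the way, in this order (a step that is already met when the one before it is completed fails the run):
1. the yellow block stands fully home in the yellow pocket, released (horizontal distance between block_yellow_mid and pocket_yellow below 0.008 m and z of block_yellow_mid in the frame of pocket_yellow between 0.03 and 0.04 m and angle between the x axis of block_yellow_mid and the x axis of pocket_yellow, either way round below 0.3 rad and angle between block_yellow_mid's own z axis and vertical below 0.15 rad and contact force between the fingers and block_yellow below 0.1 N), for 0.2 s.
2. the wing screw is turned clockwise until it seats (value of joint adjuster above 3.08159 rad), for 0.1 s.
At the end, for the whole second after the job is handed in: Yellow block upright on the floor of the yellow pocket (centred within 8 mm), released; then the screw has been seated (within 0.06 rad) and now stands still a quarter turn back, within 0.22 rad, gripped with over 2 N; tin, race, wrench and blue block within 20 mm of their starts (all of step 1 and value of joint adjuster between 1.35079 and 1.79079 rad and velocity of joint adjuster between -0.05 and 0.05 rad/s and contact force between the fingers and adjuster above 2 N and distance of each of tin_mid, race_mid, wrench_grip, block_blue_mid from where it was at the start of the episode below 0.02 m); the arm keeps its last pose, push and grip.
It fails at once if the tin is disturbed (moved over 30 mm) (distance of tin_mid from where it was at the start of the episode above 0.03 m).
It fails at once if the race is disturbed (moved over 30 mm) (distance of race_mid from where it was at the start of the episode above 0.03 m).
It fails at once if the wrench is disturbed (moved over 30 mm) (distance of wrench_grip from where it was at the start of the episode above 0.03 m).
It fails at once if the blue block is disturbed (moved over 30 mm) (distance of block_blue_mid from where it was at the start of the episode above 0.03 m).
It also fails if it takes over 61 s, if anything falls off the work surface, if the arm or the gripper's body presses on something with over 40 N, if the wrist force passes 120 N, or if a joint passes its speed limit or range.

## Working session

There is one attempt and no reset: what is moved stays moved. The work goes in short steps, each a Python script; the robot and the scene stay as the last script left them, time stands still between calls to the robot, and variables do not carry over. Pictures are saved under pics/ and viewed, and the job is handed in when it is done.

```bash
ls; mkdir -p pics
python3 - <<'E'
from station import ctrl, get_state, vision, ticket, models
import cv2,numpy as np
s=get_state();print({k:np.round(v,3) for k,v in s.items()},ctrl.pinch_z)
for n in("top","side"):
    p,d=vision.grab_frame(n);cv2.imwrite(f"pics/{n}0.png",p);np.save(f"{n}0.npy",d)
    c=vision.camera_info(n);print(n,np.round(c["mtx"],1).tolist(),np.round(c["R"],3).tolist(),np.round(c["t"],3))
    for t in("block_yellow_mid","fixture","adjuster","pocket_yellow","tin_mid","race_mid","wrench_grip","block_blue_mid"):
        try: print(t,[(np.round(r["point"],0).tolist(),round(r["p"],2)) for r in models.recognise(n,t)][:4])
        except Exception as e: print(t,e)
E
```

```text
pics
{'time': np.float64(0.0), 'qpos': array([-1.069,  0.508, -0.237,  1.501,  0.126,  1.149, -0.155]), 'qd': array([-0.   , -0.001, -0.001,  0.002, -0.001, -0.001,  0.001]), 'tau': array([ 1.0000e-03, -6.2060e+01, -2.1860e+00, -2.4964e+01,  1.3000e-02,
        1.2000e-02, -0.0000e+00]), 'tcp_pos': array([0.241, 0.576, 0.23 ]), 'eef_rot': array([-0.   ,  0.197,  0.98 , -0.001]), 'contact_force': array([-0.558, -0.227, -0.05 ]), 'wrist_torque': array([-0.005,  0.017,  0.05 ]), 'width': np.float64(0.085)} -0.0187
top [[446.5, 0.0, 253.1], [0.0, 446.5, 191.1], [0.0, 0.0, 1.0]] [[0.002, -1.0, -0.013], [-0.998, -0.001, -0.061], [0.061, 0.013, -0.998]] [-0.03   0.484  1.236]
block_yellow_mid [([270.0, 231.0], 0.59), ([170.0, 151.0], 0.52), ([251.0, 204.0], 0.49)]
fixture [([298.0, 155.0], 0.98), ([379.0, 292.0], 0.93)]
adjuster [([388.0, 301.0], 0.61)]
pocket_yellow [([201.0, 154.0], 0.95)]
tin_mid [([355.0, 221.0], 0.94)]
race_mid [([254.0, 88.0], 0.75)]
wrench_grip [([155.0, 220.0], 0.59)]
block_blue_mid [([174.0, 153.0], 0.55)]
side [[353.6, 0.0, 260.1], [0.0, 353.6, 189.1], [0.0, 0.0, 1.0]] [[-0.992, -0.126, -0.013], [-0.087, 0.749, -0.657], [0.093, -0.65, -0.754]] [0.49  0.122 0.931]
block_yellow_mid [([307.0, 196.0], 0.79), ([282.0, 207.0], 0.67), ([210.0, 263.0], 0.27)]
fixture [([232.0, 170.0], 0.9), ([363.0, 139.0], 0.61)]
adjuster [([229.0, 148.0], 0.79), ([368.0, 110.0], 0.48)]
pocket_yellow [([218.0, 246.0], 0.94)]
tin_mid [([300.0, 137.0], 0.88)]
race_mid [([167.0, 192.0], 0.57)]
wrench_grip [([287.0, 311.0], 0.69)]
block_blue_mid [([209.0, 264.0], 0.73), ([234.0, 150.0], 0.65)]
```

View pics/top0.png

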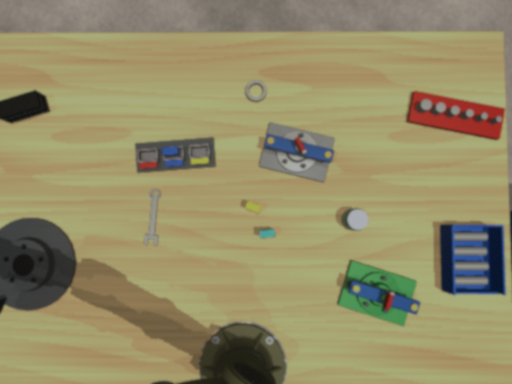

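View pics/side0.png

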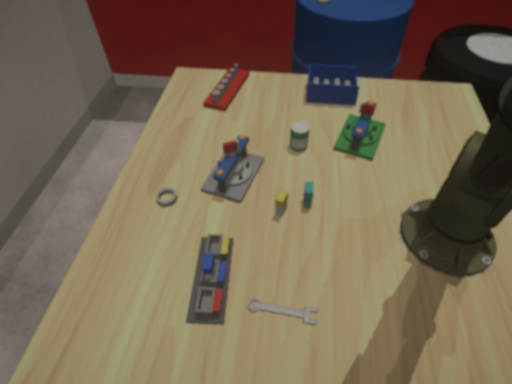

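Run:
```python
import cv2
p=cv2.imread("pics/top0.png");
a=cv2.resize(p[170:270,210:310],(500,500),interpolation=cv2.INTER_CUBIC)
s=cv2.imread("pics/side0.png")
cv2.imwrite("pics/crop1.png",a)
cv2.imwrite("pics/crop2.png",cv2.resize(s[150:250,240:340],(500,500),interpolation=cv2.INTER_CUBIC))
cv2.imwrite("pics/crop3.png",cv2.resize(p[95:225,140:350],(798,494),interpolation=cv2.INTER_CUBIC))
```

```text
(no output)
```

View pics/crop1.png

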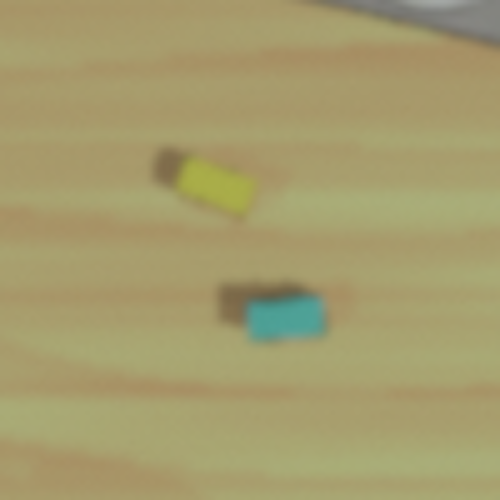

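View pics/crop2.png

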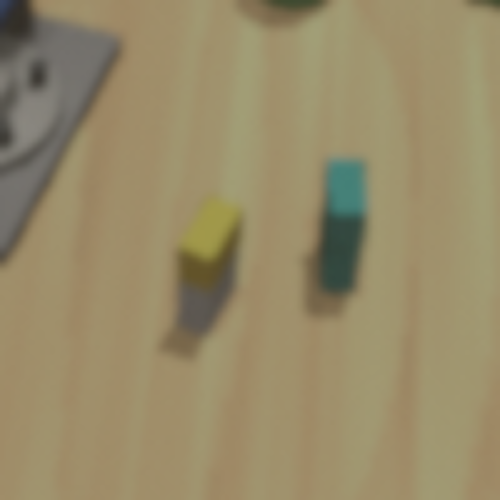

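View pics/crop3.png

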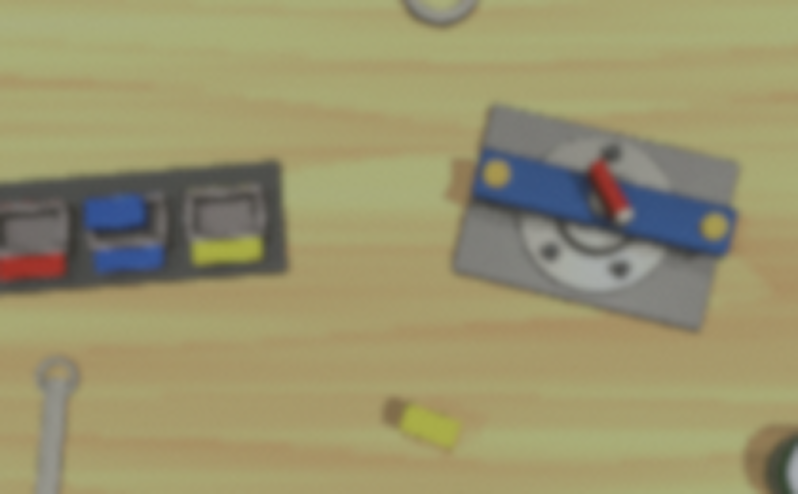

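Candidates for the yellow block are yellow at top (253,207) / side (282,204), and the turquoise look-alike at top (267,232) / side (308,195), which is to be ignored. The yellow one matches the description, with a yellow upper half and bare aluminium below in the side crop. The yellow pocket is at top (201,154), with red at (148,158) and blue at (173,155). The real fixture is the grey plate at top (298,152); the green one at (379,292) is the look-alike. The wing's white end points down-right in the top view.

```bash
cat > h.py <<'E'
import cv2,numpy as np
from station import ctrl, get_state, vision, ticket, models
def proj(n,X):
    c=vision.camera_info(n);q=np.asarray(X,float)@np.array(c["R"]).T+np.array(c["t"]);q=q@np.array(c["mtx"]).T
    return q[...,:2]/q[...,2:]
def toplane(n,uv,z):
    c=vision.camera_info(n);R=np.array(c["R"]);t=np.array(c["t"])
    uv=np.atleast_2d(uv).astype(float);r=np.c_[uv,np.ones(len(uv))]@np.linalg.inv(np.array(c["mtx"])).T@R
    C=-R.T@t;return (C+r*((z-C[2])/r[:,2])[:,None])[:,:2]
def ortho(n,img,z,cx,cy,half,s):  # s px per m ; image up=+x, left=+y
    g=np.arange(-half,half,1/s);X=cx-g[:,None]+0*g;Y=cy-g[None,:]+0*g[:,None]
    uv=proj(n,np.stack([X,Y,0*X+z],-1)).astype(np.float32)
    return cv2.remap(img,uv[...,0],uv[...,1],cv2.INTER_CUBIC)
def rect(n,mask,z):
    v,u=np.nonzero(mask);w=toplane(n,np.c_[u,v],z)
    return w.mean(0),cv2.minAreaRect((w*1000).astype(np.float32))
E
python3 - <<'E'
from h import *
P={n:cv2.imread(f"pics/{n}0.png") for n in("top","side")}
for n in P:
    h=cv2.cvtColor(P[n],cv2.COLOR_BGR2HSV)
    def blob(lo,hi,ctr,r=25):
        m=cv2.inRange(h,lo,hi);k,l,st,ce=cv2.connectedComponentsWithStats(m)
        c=[i for i in range(1,k) if np.hypot(*(ce[i]-ctr))<r and st[i,4]>12]
        return [(l==i) for i in sorted(c,key=lambda i:-st[i,4])]
    Y=((24,150,90),(34,255,255))
    print(n)
    for nm,ct,z in (("blk",{"top":(253,207),"side":(282,200)}[n],.07),("tab",{"top":(199,159),"side":(224,243)}[n],.04)):
        for b in blob(*Y,ct): 
            c,r=rect(n,b,z);print(nm,b.sum(),c.round(4),r)
    for b in blob((0,150,80),(9,255,255),{"top":(148,164),"side":(217,299)}[n],12)+blob((170,150,80),(180,255,255),{"top":(148,164),"side":(217,299)}[n],12):
        c,r=rect(n,b,.04);print("redtab",b.sum(),c.round(4),r)
p=P["top"]
for nm,z,c in(("o_pock",.04,toplane("top",(200,152),.04)[0]),("o_blk",.07,toplane("top",(253,207),.07)[0]),("o_fix",.085,toplane("top",(300,148),.085)[0])):
    print(nm,c)
    half=.12 if nm=="o_fix" else .05
    o=ortho("top",p,z,*c,half,500/2/half);
    for i in range(0,500,50): 
        cv2.line(o,(i,0),(i,499),(255,255,255),1);cv2.line(o,(0,i),(499,i),(255,255,255),1)
    cv2.imwrite(f"pics/{nm}.png",o)
d=np.load("top0.npy")
c=vision.camera_info("top");v,u=np.mgrid[130:180,130:220]
R=np.array(c["R"]);t=np.array(c["t"])
dd=d[130:180,130:220];ray=np.stack([u,v,1+0*u],-1)@np.linalg.inv(np.array(c["mtx"])).T
w=(ray*dd[...,None]-t)@R
np.set_printoptions(linewidth=250)
print((w[15:40,50:85:1,2]*1000).round().astype(int))
E
```

```text
top
tab 44 [0.5667 0.119 ] ((567.042236328125, 118.54904174804688), (8.32997989654541, 41.44144821166992), 0.01866028644144535)
redtab 81 [0.5546 0.2619] ((554.4974975585938, 262.2923278808594), (11.111257553100586, 47.14814758300781), 0.026884403079748154)
side
redtab 128 [0.5544 0.2646] ((554.5799560546875, 264.11444091796875), (13.165395736694336, 48.325199127197266), 5.973725318908691)
o_pock [0.59067013 0.1173808 ]
o_blk [ 0.4382284  -0.02976456]
o_fix [ 0.59465989 -0.15445909]
[[   5    7    4    6    9    6    6    6    8    7   37   40   41   37   40   41   39   39   38   38   43   37   35   39   39   40   43   35   40   37    5    6    9    6    7]
 [  41   43   34   37    5    4    8    5    1   38   44   42   41   42   42   39   37   34   40   37   39   44   40   42   34   39   34   37   38 1263   12   11    3    8    7]
 [  39   39   39   39   20   10    4    9    3   36   41   30   43   33   35   35   34   26 1263   27   24   27   24   25   20   17   21   43   39   34   12    7    9   10   10]
 [  35   36   40   35   22    4    7    5    6   37   39   21   23   19   20  
[... 3138 characters left out ...]
   7    7    4    3   10    9    2    5    2    8   13    7    5    5    7    8    7    6    5    8    7    7   12    6   11    5    8    2    8    8    7    8    4]
 [   6    8    5    8    7    4    6   10    7    4    6    7    3    3    6    7    5    9    9    9    6    9    6    8    8    5   10    3    3    6    1    5    2    1   -9]
 [   9    8   10   11    3    3    4    6    9    4    8    6    7    5   -1    1    2    7    5    2    3   -2   -6    2   -2    0    1   -3   -2   -3   -2   -1   -3    0    0]
 [  10    7    2    8    9    7    0   -2   -6   -3    4   -3    1    1   -1   -1   -5   -2    0   -1   -1   -1   -4   -5    0    1   -1    1   -6   -2    2   -4    1   -1    4]]
```

```bash
cat > fit.py <<'E'
from h import *
from scipy.optimize import minimize, differential_evolution
def world(n,d):
    c=vision.camera_info(n);v,u=np.mgrid[0:384,0:512]
    ray=np.stack([u,v,1+0*u],-1)@np.linalg.inv(np.array(c["mtx"])).T
    return (ray*d[...,None]-np.array(c["t"]))@np.array(c["R"])
def planepts(n):
    v,u=np.mgrid[0:384,0:512];return np.c_[u.ravel(),v.ravel()]
def soft(a,h,s=.0012): return 1/(1+np.exp(-np.clip((h-abs(a))/s,-50,50)))
def fit(n,mask,z,model,p0,span,rad):
    w=toplane(n,planepts(n),z)
    sel=np.hypot(*(w-np.array(p0[:2])).T)<rad
    w=w[sel];m=mask.ravel()[sel].astype(float)
    def cost(p):
        c,s=np.cos(p[2]),np.sin(p[2]);q=(w-p[:2])@np.array([[c,-s],[s,c]])
        return ((model(q)-m)**2).sum()
    r=differential_evolution(cost,[(a-b,a+b) for a,b in zip(p0,span)],seed=0,tol=1e-8,maxiter=150)
    return r.x,r.fun,m.sum()
def box(hx,hy): return lambda q: soft(q[:,0],hx)*soft(q[:,1],hy)
def rackmodel(tabhalf,tablen,offs):
    def f(q):
        o=0
        for dy in offs:
            a=q-[0,dy]
            o=o+np.maximum(box(.019,.029)(a)-box(.013,.023)(a),box(tablen/2,tabhalf)(a+[.019+tablen/2,0]))
        return np.clip(o,0,1)
    return f
E
cat > run1.py <<'E'
from fit import *
D={n:np.load(f"{n}0.npy") for n in("top","side")};P={n:cv2.imread(f"pics/{n}0.png") for n in D}
for n in D:
    W=world(n,D[n]);z=W[...,2];ok=D[n]>0
    h=cv2.cvtColor(P[n],cv2.COLOR_BGR2HSV)
    m=ok&(abs(z-.039)<.007)
    print(n,"rack Y+R",fit(n,m,.04,rackmodel(.022,.016,[0]),[.590,.117,.05],[.02,.02,.2],.042))
    m=ok&(z>.062)&(z<.08)
    if n=="top":print(n,"blk",fit(n,m,.07,box(.01,.02),[.438,-.030,-.2],[.02,.02,.7],.04))
    else:
        v,u=np.mgrid[190:215,270:295];mm=(z[190:215,270:295]>.02);pp=W[190:215,270:295][mm];print(pp[:,:2].mean(0),pp[pp[:,2]>.063].mean(0))
        print(n,"blk",fit(n,m,.07,box(.01,.02),[.438,-.030,-.2],[.02,.02,.7],.04))
    m=ok&(z>.127)&(z<.145)
    print(n,"wing",fit(n,m,.135,box(.023,.006),[.595,-.154,-2.6],[.02,.02,.7],.045))
    m=ok&(z>.075)&(z<.1)
    print(n,"bridge",fit(n,m,.085,box(.018,.093),[.595,-.154,-.24],[.02,.02,.3],.13))
    m=ok&(z>.009)&(z<.06)
    print(n,"plate",fit(n,ok&(z>.009),.015,box(.065,.095),[.595,-.154,-.24],[.02,.02,.3],.13))
E
python3 run1.py
```

```text
top rack Y+R (array([0.5929056 , 0.12004633, 0.07325441]), np.float64(36.44104105275734), np.float64(248.0))
top blk (array([ 0.43814386, -0.0302385 , -0.34228386]), np.float64(8.658080795642078), np.float64(117.0))
top wing (array([ 0.59401867, -0.15156845, -2.63422119]), np.float64(9.236367372685468), np.float64(84.0))
top bridge (array([ 0.59377906, -0.15154551, -0.24216965]), np.float64(120.46192934240045), np.float64(857.0))
top plate (array([ 0.59434966, -0.1523453 , -0.24150479]), np.float64(99.43415191815672), np.float64(3068.0))
side rack Y+R (array([0.59233815, 0.12252014, 0.053099  ]), np.float64(52.39698142140548), np.float64(272.0))
[ 0.43728665 -0.01957498] [ 0.43766534 -0.02158526  0.07539737]
side blk (array([ 0.43777648, -0.0261585 , -0.34123193]), np.float64(13.877604863823313), np.float64(107.0))
side wing (array([ 0.59338375, -0.14581071, -2.61888366]), np.float64(10.123800655588191), np.float64(62.0))
side bridge (array([ 0.59181611, -0.14478415, -0.25483705]), np.float64(97.4959418181216), np.float64(524.0))
side plate (array([ 0.59342354, -0.14837868, -0.24269598]), np.float64(196.9136118721065), np.float64(2135.0))
```

View pics/o_fix.png

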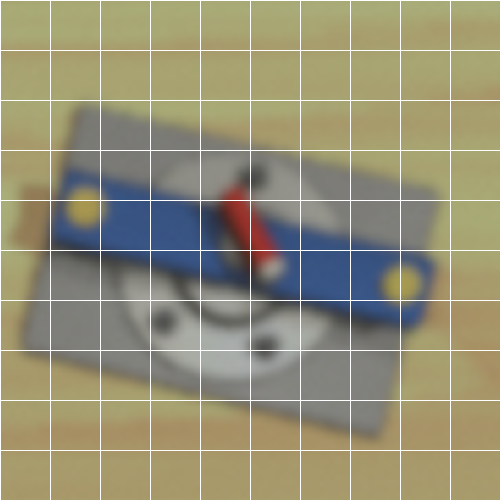

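View pics/o_pock.png

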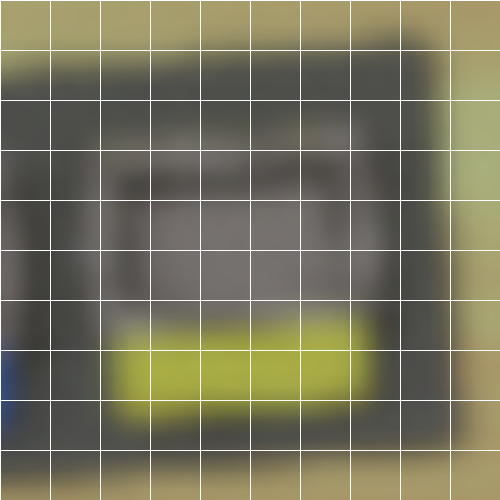

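View pics/o_blk.png

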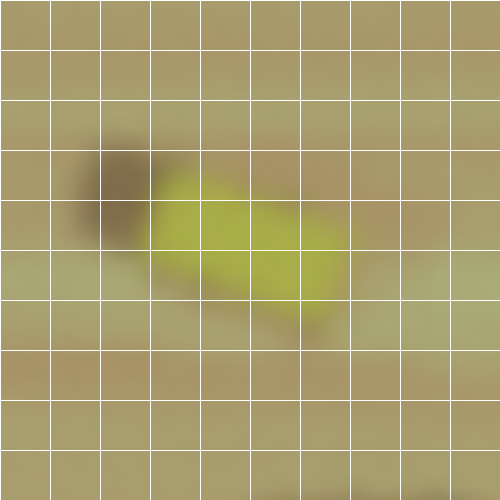

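```bash
cat >> h.py <<'E'
def down(psi): return [0,float(np.cos(psi/2)),float(np.sin(psi/2)),0]
def st(msg=""):
    s=get_state();print(msg,"t",round(float(s["time"]),2),"tcp",s["tcp_pos"].round(4),"w",round(float(s["width"]),4),"F",s["contact_force"].round(1),"T",s["wrist_torque"].round(2),"q7",s["qpos"][6].round(3))
    return s
E
python3 - <<'E'
from h import *
for nm,p,psi in(("blk",[.438,-.030,.035],-.342+np.pi/2),("pock",[.593,.120,.05],.076+np.pi/2),("wing",[.594,-.1515,.102],-2.63),("seat",[.594,-.1515,.102],-3.42),("fin",[.594,-.1515,.102],-1.84)):
    for k in(0,np.pi):
        for f in (0,2*np.pi):
            pass
        q=ctrl.ik(p,down(psi+k));print(nm,round(psi+k,2),None if q is None else np.round(q,2))
E
```

```text
blk 1.23 [-0.1   0.53  0.16  2.22 -0.2   0.41 -0.12]
blk 4.37 [ 0.3   0.54 -0.42  2.21  0.48  0.47  2.3 ]
pock 1.65 [-0.31  0.67  0.12  1.77 -0.11  0.71 -0.06]
pock 4.79 [ 0.15  0.74 -0.64  1.76  0.57  0.84  2.45]
wing -2.63 [ 0.32  0.61 -0.17  1.7   0.13  0.84  2.17]
wing 0.51 [-0.08  0.66  0.49  1.71 -0.38  0.87 -0.49]
seat -3.42 [ 0.2   0.61  0.02  1.7  -0.01  0.83  1.51]
seat -0.28 [-0.16  0.69  0.64  1.71 -0.51  0.91 -1.17]
fin -1.84 [ 0.47  0.63 -0.42  1.7   0.32  0.88  2.79]
fin 1.3 [ 0.01  0.63  0.33  1.7  -0.26  0.85  0.18]
```

Run:
```python
from h import *
psi=-.342+np.pi/2
ctrl.movep([.438,-.030,.16],down(psi));st("above")
p,d=vision.grab_frame("side");cv2.imwrite("pics/s1.png",cv2.resize(p[130:260,200:360],(800,650)) [:600])
ctrl.movel([.438,-.030,.035],max_speed=.12);st("down")
p,d=vision.grab_frame("side");cv2.imwrite("pics/s2.png",cv2.resize(p[130:250,200:360],(800,600)))
```

```text
above t 3.19 tcp [ 0.4384 -0.029   0.16  ] w 0.085 F [-1.  -0.7  0.3] T [-0.04  0.04  0.07] q7 -0.154
down t 4.43 tcp [ 0.4383 -0.03    0.0354] w 0.0849 F [-0.5 -0.2  0.6] T [0.01 0.04 0.  ] q7 -0.035
```

View pics/s2.png

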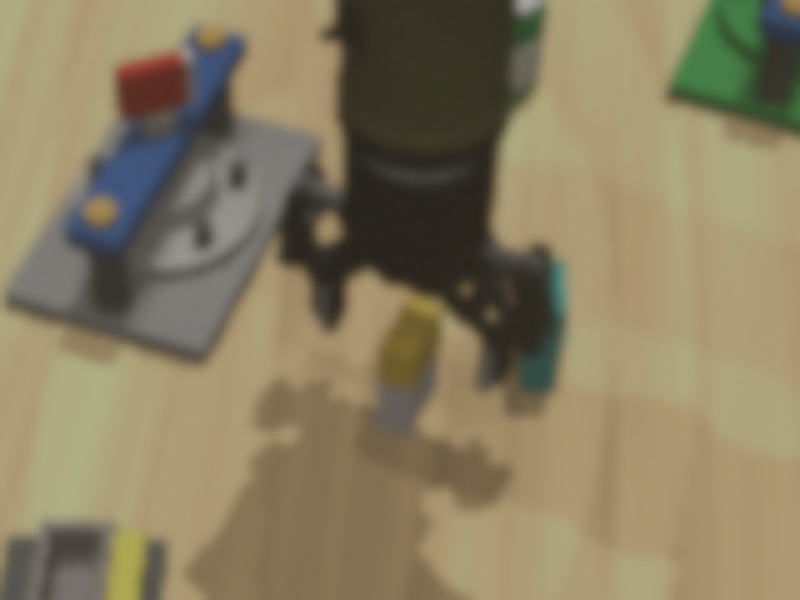

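The open fingers straddle the yellow block (crop ~(410,360)), and the turquoise one (545,330) is clear of the near finger. I'll close and lift.

Run:
```python
from h import *
ctrl.close_gripper(force=40);st("closed")
ctrl.movel([.438,-.030,.125],max_speed=.12);st("lift")
ctrl.movep([.593,.120,.115],down(.076+np.pi/2));st("over")
for n in("top","side"):
    p,d=vision.grab_frame(n);cv2.imwrite(f"pics/{n}3.png",p);np.save(f"{n}3.npy",d)
    u,v=(150,100) if n=="top" else (160,180)
    cv2.imwrite(f"pics/{n}3c.png",cv2.resize(p[v:v+90,u:u+120],(800,600)))
```

```text
closed t 5.09 tcp [ 0.4381 -0.03    0.0352] w 0.0195 F [-0.9  0.3  4. ] T [ 0.04  0.15 -0.01] q7 -0.035
lift t 5.99 tcp [ 0.4375 -0.0299  0.1245] w 0.0194 F [ 0.2  0.  -2.6] T [-0.01  0.01 -0.04] q7 -0.117
over t 6.86 tcp [0.5921 0.1185 0.1141] w 0.0195 F [-1.1 -1.6 -1.7] T [-0.05  0.07 -0.  ] q7 -0.04
```

View pics/side3c.png

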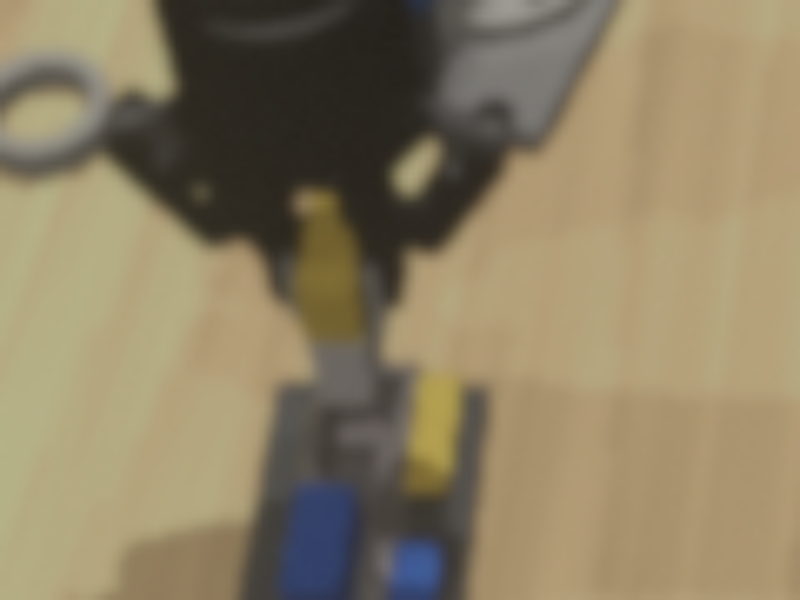

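View pics/top3c.png

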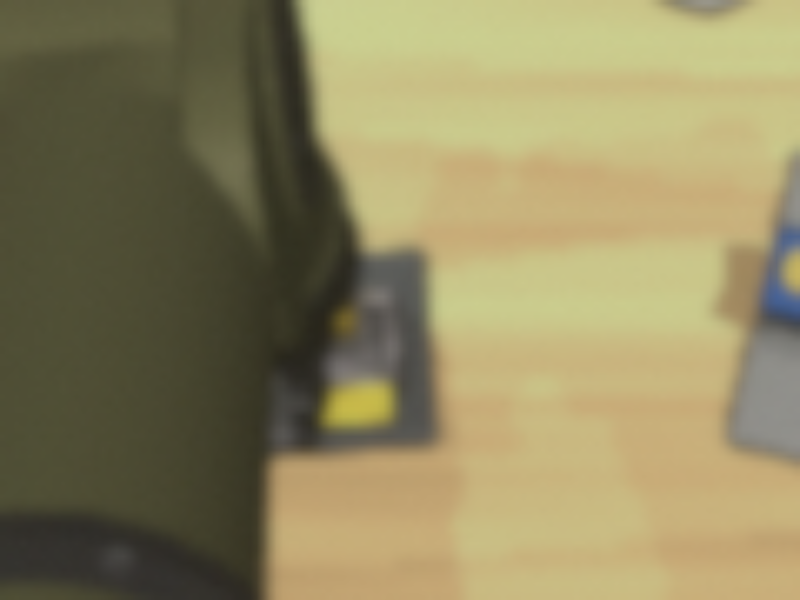

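```bash
python3 - <<'E'
from fit import *
d=np.load("side3.npy");W=world("side",d);p=cv2.imread("pics/side3.png")
np.set_printoptions(linewidth=220)
print("y of pts");print((W[220:244,203:220,1]*1000).round().astype(int)); print("z");print((W[220:244,203:220,2]*1000).round().astype(int))
print(toplane("side",[[207.7,240],[216.7,240],[212.2,240.5]],.079))
# expected with block centred on tcp
c=np.array([.5921,.1185]);th=.076;u=np.array([np.cos(th),np.sin(th)]);v=np.array([-np.sin(th),np.cos(th)])
for z in(.079,.114,.149):
  for s in(-1,1): print(z,s,proj("side",np.r_[c+.01*s*u+.02*v,z]).round(1))
# side model of rack again, empty scene vs now: pocket rim fit
z=W[...,2];m=(d>0)&(abs(z-.039)<.007)
E
python3 - <<'E'
import cv2
p=cv2.imread("pics/side3.png")
cv2.imwrite("pics/side3d.png",cv2.resize(p[205:265,190:250],(600,600),interpolation=cv2.INTER_CUBIC))
E
```

```text
y of pts
[[129 129 128 129 131 127 128 128 126 126 126 129 127 125 123 124 123]
 [131 129 131 132 130 131 131 130 130 130 130 127 127 127 123 121 122]
 [129 129 134 133 134 133 134 134 134 131 133 128 127 127 122 124 123]
 [129 137 137 138 135 136 136 136 135 135 134 128 127 127 124 123 123]
 [129 139 139 140 139 139 137 138 137 138 136 129 127 127 126 124 123]
 [129 129 140 138 138 138 139 139 137 136 137 131 128 127 126 122 122]
 [ 45 130 138 138 139 138 138 138 138 138 137 132 128 128 127 123 122]
 [ 47 129 138 139 140 139 138 138 137 138 137 132 127 128 128 121  44]
 [ 54 127 138 138 139 138 138 138 138 137 137 136 127 129 128 125  47]
 [ 55  56  55 138 139 138 138 138 139 139 140 136 128 120 112 105  48]
 [ 58  57  58 139 139 138 137 137 137 139 138 137 131 121 112  52  53]
 [ 61  61  61 139 138 139 137 137 138 137 138 138 131 122 115  55  59]
 [ 63  65  64 139 138 139 138 138 138 137 137 138 132 125 117  59  58]
 [ 67  68  66  66 140 139 138 138 139 138 139 137 133 126 118  62  64]
 [ 71  72  70  71 137 138 137 137 138 138 137 138 136 127 120  66  64]
 [ 73  73  74  71 139 139 
[... 1831 characters left out ...]
7   5   7  -1  91  94  94  94  94  96  97  97  87  32  33  33]
 [  6   6   7   5   8  88  90  89  93  92  91  90  89  88  30  29  27]
 [  6   6   7   7   8  86  84  86  87  89  86  87  87  85  25  25  23]
 [  7   7   6   4  36  81  81  82  83  83  82  83  82  82  19  20  21]
 [  4   7   7   9  37  36  38  27  17  13  13  13  16  17  15  16  15]
 [  6   8   6   6  38  39  37  27  11  11  13  11  11  12  11  14  12]
 [  5   6   7   6  38  39  34  24  10  11  13  14  12  13  14  13  13]]
[[0.60036931 0.13707348]
 [0.57915436 0.13455842]
 [0.58946034 0.13718398]]
0.079 -1 [215.8 241.1]
0.079 1 [207.4 240.8]
0.114 -1 [214.2 232.7]
0.114 1 [205.5 232.4]
0.149 -1 [212.4 223.8]
0.149 1 [203.5 223.5]
```

View pics/side3d.png

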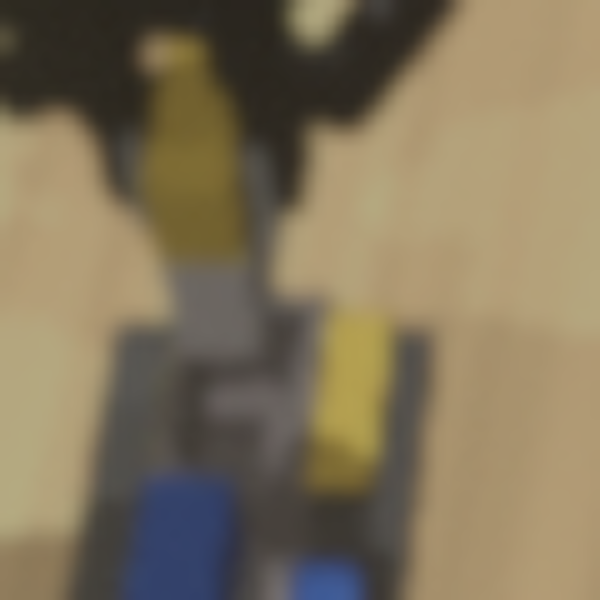

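Run:
```python
from fit import *
for n in("top","side"):
    d=np.load(f"{n}0.npy");z=world(n,d)[...,2]
    for th in(.022,.024):
        print(n,th,fit(n,(d>0)&(abs(z-.040)<.005),.04,rackmodel(th,.016,[0,.144]),[.593,.120,.07],[.01,.01,.1],.20))
    # floor visible: only z~14 inside -> occlusion-insensitive check
st("now")
```

```text
top 0.022 (array([0.59305915, 0.11997246, 0.07950005]), np.float64(284.4167042763321), np.float64(631.0))
top 0.024 (array([0.59308955, 0.12000163, 0.07954702]), np.float64(277.0621254622866), np.float64(631.0))
side 0.022 (array([0.59243988, 0.12218993, 0.07719041]), np.float64(430.11099564099834), np.float64(896.0))
side 0.024 (array([0.59242948, 0.12228374, 0.07695487]), np.float64(419.67171972973944), np.float64(896.0))
now t 6.96 tcp [0.5922 0.1179 0.1149] w 0.0194 F [-0.2 -0.5 -2.1] T [-0.01 -0.04 -0.02] q7 -0.04
```

Run:
```python
from h import *
X,Y=.593,.1205
q=down(.078+np.pi/2)
ctrl.movel([X,Y,.085],[*q],max_speed=.08);ctrl.pause(.2);s=st("hi")
ex,ey=np.array([X,Y])-s["tcp_pos"][:2]
X2,Y2=X+np.clip(ex,-.003,.003),Y+np.clip(ey,-.003,.003)
for z in(.078,.072,.066,.060,.055):
    ctrl.movel([X2,Y2,z],max_speed=.05);s=st(z)
    if abs(s["contact_force"][2])>12 or np.hypot(*s["contact_force"][:2])>12: print("stop");break
p,d=vision.grab_frame("side");cv2.imwrite("pics/side4.png",cv2.resize(p[205:265,190:250],(600,600),interpolation=cv2.INTER_CUBIC))
```

```text
hi t 7.68 tcp [0.5934 0.1205 0.0855] w 0.0193 F [ 0.4  0.  -1. ] T [0.01 0.   0.03] q7 -0.032
0.078 t 7.97 tcp [0.5923 0.1205 0.0776] w 0.0194 F [ 0.7  0.8 -0.9] T [-0.    0.01 -0.02] q7 -0.03
0.072 t 8.24 tcp [0.5923 0.1204 0.0715] w 0.0192 F [-0.2 -0.6 -1.6] T [0.03 0.06 0.04] q7 -0.028
0.066 t 8.51 tcp [0.5923 0.1204 0.0655] w 0.0193 F [ 0.7 -0.7 -0.5] T [ 0.    0.03 -0.02] q7 -0.027
0.06 t 8.78 tcp [0.5923 0.1204 0.0596] w 0.0195 F [ 0.  -0.2 -1.1] T [-0.01  0.01 -0.01] q7 -0.025
0.055 t 9.03 tcp [0.5924 0.1205 0.0547] w 0.02 F [ 0.3  0.  -0.4] T [-0.01 -0.03  0.05] q7 -0.024
```

View pics/side4.png

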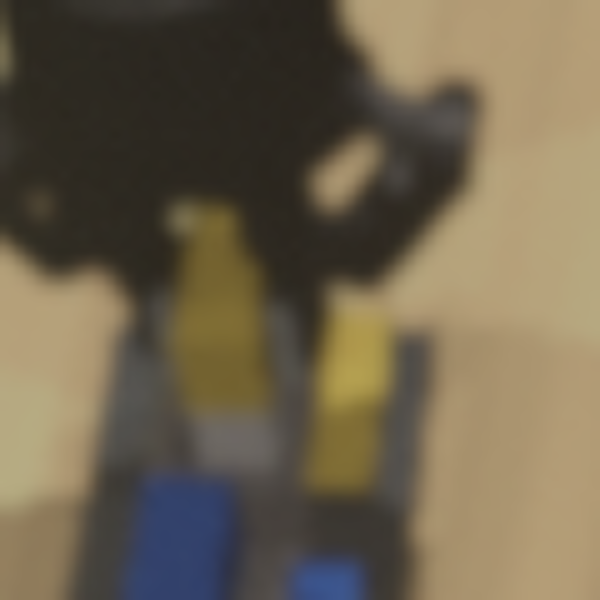

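Run:
```python
from h import *
ctrl.movel([.593,.1205,.050],max_speed=.04);s=st("50")
for z in(.049,.048):
    if s["contact_force"][2]>6: break
    ctrl.movel([.593,.1205,z],max_speed=.03);s=st(z)
ctrl.ungrasp();st("open")
ctrl.movel([.593,.1205,.16],max_speed=.15);st("up")
ctrl.movep([.56,-.02,.22],down(.508));st("away")
for n in("top","side"):
    p,d=vision.grab_frame(n);cv2.imwrite(f"pics/{n}5.png",p);np.save(f"{n}5.npy",d)
    u,v=(130,120) if n=="top" else (180,200)
    cv2.imwrite(f"pics/{n}5c.png",cv2.resize(p[v:v+75,u:u+100],(800,600),interpolation=cv2.INTER_CUBIC))
from fit import *
for n in("top","side"):
    d=np.load(f"{n}5.npy");z=world(n,d)[...,2]
    print(n,fit(n,(d>0)&(z>.07)&(z<.095),.084,box(.01,.02),[.593,.120,.078],[.012,.012,.3],.04))
    mm=(d>0)&(z>.07)&(z<.095);w=world(n,d)[mm];w=w[np.hypot(w[:,0]-.593,w[:,1]-.12)<.03];print(np.median(w,0))
```

```text
50 t 9.35 tcp [0.5928 0.1204 0.0497] w 0.0194 F [-0.3 -0.  -0.7] T [-0.04  0.01 -0.05] q7 -0.023
0.049 t 9.6 tcp [0.5931 0.1205 0.0492] w 0.0195 F [-0.5  0.3  1.9] T [-0.06  0.12 -0.01] q7 -0.023
0.048 t 9.85 tcp [0.5932 0.1205 0.0492] w 0.0197 F [-2.9 -0.8  8.6] T [-0.16  0.83  0.03] q7 -0.022
open t 10.5 tcp [0.593  0.1205 0.0479] w 0.0855 F [-0.3 -0.3 -0.5] T [-0.01  0.04  0.03] q7 -0.022
up t 11.4 tcp [0.5924 0.1205 0.1592] w 0.0855 F [-1.  -0.3  0.9] T [ 0.02  0.04 -0.05] q7 -0.05
away t 12.15 tcp [ 0.5599 -0.0187  0.2189] w 0.0852 F [-0.4  0.7 -0.7] T [ 0.02 -0.08 -0.03] q7 -0.797
top (array([0.59127379, 0.12882704, 0.10785954]), np.float64(40.500190415428406), np.float64(69.0))
[0.59209604 0.12826478 0.08303886]
side (array([0.59085164, 0.12540538, 0.1025164 ]), np.float64(31.893553255725664), np.float64(161.0))
[0.59123821 0.12456203 0.08228252]
```

View pics/side5c.png

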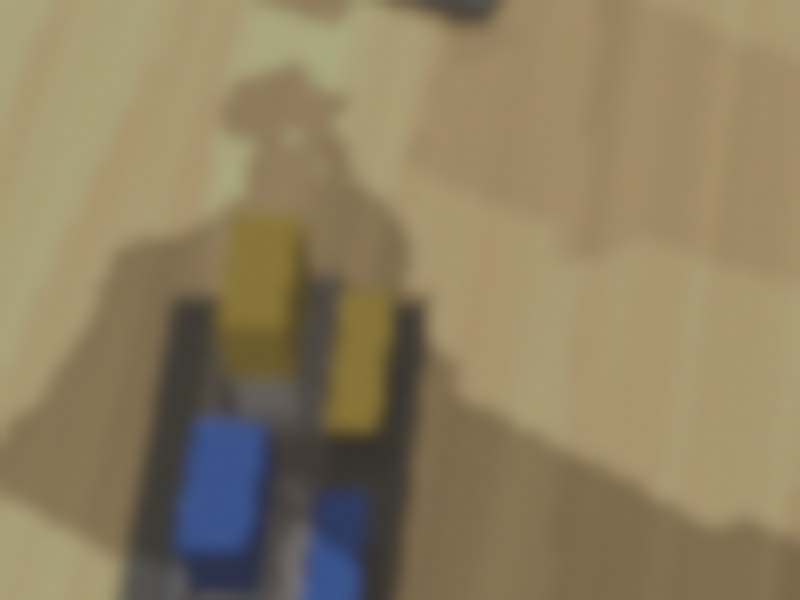

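View pics/top5.png

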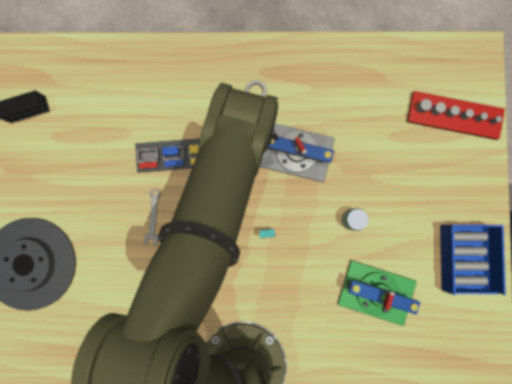

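The yellow block stands in the yellow pocket (side crop (265,290)), its top level with the blue block's at (225,480). The top view of it is hidden by the arm. Next is the wing.

Run:
```python
from h import *
psi=.512
ctrl.movep([.594,-.1518,.18],down(psi));st("above")
ctrl.movel([.594,-.1518,.103],max_speed=.1);st("down")
for n in("top","side"):
    p,d=vision.grab_frame(n);cv2.imwrite(f"pics/{n}6.png",p);np.save(f"{n}6.npy",d)
cv2.imwrite("pics/side6c.png",cv2.resize(p[110:200,180:300],(800,600),interpolation=cv2.INTER_CUBIC))
ctrl.close_gripper(force=30);s=st("closed")
print(s["qpos"].round(3))
```

```text
above t 12.88 tcp [ 0.594  -0.1516  0.179 ] w 0.0855 F [ 0.8  0.4 -0.4] T [-0.03 -0.   -0.02] q7 -0.549
down t 13.79 tcp [ 0.5944 -0.1519  0.1036] w 0.0852 F [-0.3 -0.3  0.7] T [-0.02 -0.04 -0.03] q7 -0.502
closed t 14.55 tcp [ 0.5942 -0.1521  0.1031] w 0.0115 F [ 0.5 -1.2  1. ] T [-0.2  -0.12 -0.01] q7 -0.502
[-0.073  0.654  0.473  1.704 -0.37   0.873 -0.502]
```

View pics/side6c.png

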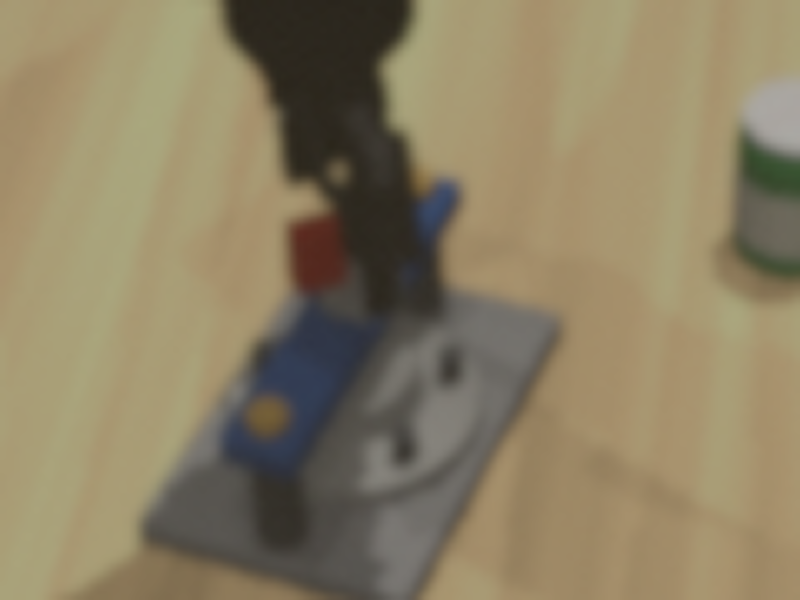

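View pics/top6.png

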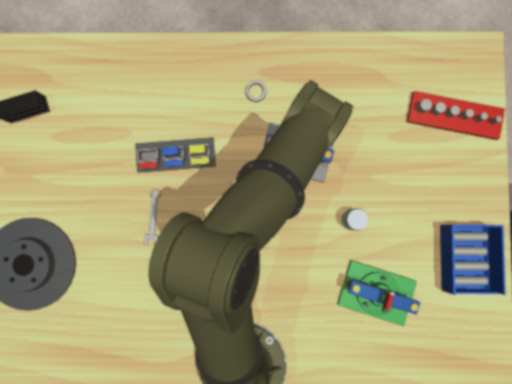

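Run:
```python
from fit import *
n="top";d=np.load("top6.npy");z=world(n,d)[...,2]
print(fit(n,(d>0)&(z>.07)&(z<.095),.084,box(.01,.02),[.593,.120,.078],[.012,.012,.3],.04))
q=get_state()["qpos"].copy();q0=q[6]
for dq in list(np.arange(.1,.66,.1))+list(np.arange(.64,1.0,.04)):
    q[6]=q0-dq;ctrl.set_joints(q.tolist());s=st(f"{dq:.2f}")
    if abs(s["wrist_torque"][2])>1.2: break
```

```text
(array([0.59182351, 0.11956998, 0.08496447]), np.float64(11.142840914588579), np.float64(125.0))
0.10 t 14.8 tcp [ 0.5941 -0.152   0.1031] w 0.0113 F [0.3 0.8 0.2] T [ 0.05  0.08 -0.11] q7 -0.599
0.20 t 15.05 tcp [ 0.5941 -0.1519  0.1031] w 0.0116 F [-0.  1.  2.] T [ 0.2   0.13 -0.12] q7 -0.697
0.30 t 15.3 tcp [ 0.5941 -0.1517  0.1031] w 0.0114 F [-0.5  1.6  2.2] T [ 0.4   0.17 -0.05] q7 -0.797
0.40 t 15.55 tcp [ 0.5941 -0.1515  0.1031] w 0.0114 F [-0.9  3.   2. ] T [ 0.63  0.27 -0.02] q7 -0.896
0.50 t 15.8 tcp [ 0.594  -0.1514  0.1031] w 0.0119 F [-2.3  4.1  3.9] T [ 0.91  0.41 -0.08] q7 -0.996
0.60 t 16.05 tcp [ 0.5941 -0.1513  0.1031] w 0.0112 F [-2.7  4.5  3.8] T [ 1.05  0.47 -0.07] q7 -1.096
0.64 t 16.3 tcp [ 0.5941 -0.1512  0.1031] w 0.0116 F [-1.5  4.5  3.5] T [ 1.07  0.48 -0.02] q7 -1.135
0.68 t 16.55 tcp [ 0.5941 -0.1512  0.1031] w 0.0117 F [-1.7  5.4  3.1] T [ 1.12  0.4  -0.04] q7 -1.175
0.72 t 16.8 tcp [ 0.5941 -0.1511  0.1031] w 0.0113 F [-1.4  4.5  3.5] T [ 1.12  0.47 -0.08] q7 -1.215
0.76 t 17.05 tcp [ 0.5941 -0.151   0.1031] w 0.0114 F [-2.7  4.8  4.7] T [1.12 0.41 0.07] q7 -1.255
0.80 t 17.3 tcp [ 0.5942 -0.1511  0.1031] w 0.0115 F [-1.7  4.4  4. ] T [0.95 0.47 1.09] q7 -1.294
0.84 t 17.55 tcp [ 0.5942 -0.1511  0.1032] w 0.0114 F [-2.4  5.2  5.3] T [0.93 0.55 1.86] q7 -1.334
```

Torque about z rises from 0 to 1.9 N m past q7 ≈ -1.256, the angle predicted from vision, so the screw is seated. Now I'll back it off 1.571.

Run:
```python
from h import *
ctrl.pause(.3);st("seat hold")
q=get_state()["qpos"].copy();qs=-1.258
for a in(-1.26,-1.1,-.9,-.7,-.5,-.3,-.1,.1,.25,qs+np.pi/2):
    q[6]=a;ctrl.set_joints(q.tolist());
    if a in(-1.26,-.9,-.1): st(f"{a:.2f}")
ctrl.pause(.5);st("end")
for n in("top","side"):
    p,d=vision.grab_frame(n);cv2.imwrite(f"pics/{n}7.png",p)
cv2.imwrite("pics/side7c.png",cv2.resize(p[90:240,160:360],(800,600),interpolation=cv2.INTER_CUBIC))
```

```text
seat hold t 17.85 tcp [ 0.5942 -0.1511  0.1032] w 0.0114 F [-2.8  4.5  5.1] T [0.97 0.58 1.89] q7 -1.334
-1.26 t 18.1 tcp [ 0.5942 -0.1511  0.1031] w 0.0119 F [-0.7  3.8  2.1] T [0.78 0.28 0.06] q7 -1.259
-0.90 t 18.68 tcp [ 0.5942 -0.1515  0.1031] w 0.0116 F [-1.4  1.3  1.4] T [0.33 0.23 0.08] q7 -0.907
-0.10 t 19.92 tcp [ 0.5947 -0.1524  0.1031] w 0.0116 F [ 2.7 -6.2 -4.9] T [-1.12 -0.52  0.03] q7 -0.107
end t 21.24 tcp [ 0.5952 -0.1527  0.1032] w 0.0113 F [ 3.6 -7.6 -7.1] T [-1.3  -0.86  0.06] q7 0.305
```

View pics/side7c.png

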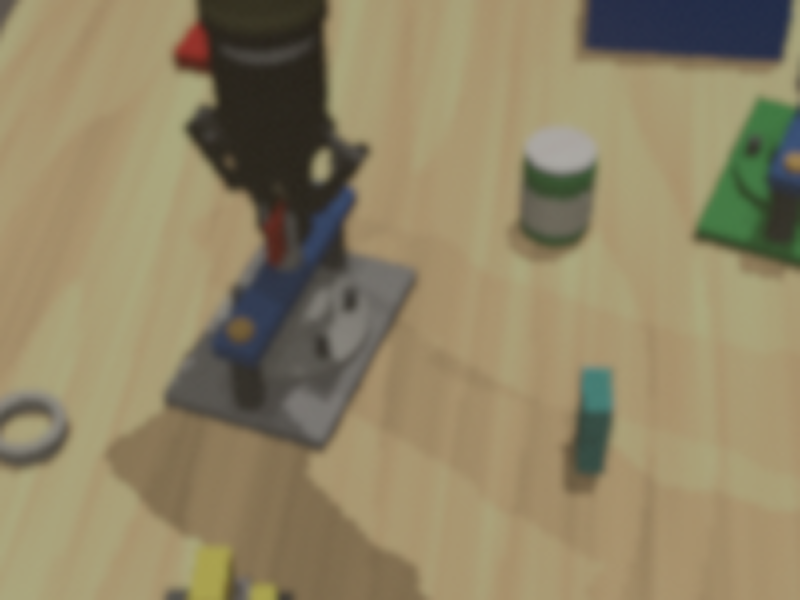

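View pics/top7.png

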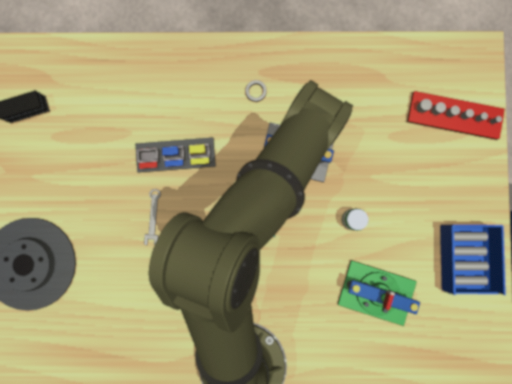

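Run:
```python
from h import *
s=st();print(s["qd"].round(3));print(ticket.close_job())
```

```text
t 21.34 tcp [ 0.5952 -0.1527  0.1032] w 0.0114 F [ 4.2 -7.4 -6.9] T [-1.32 -0.8   0.04] q7 0.305
[-0.002  0.    -0.001 -0.    -0.     0.    -0.   ]
the job is handed in; nothing more can be done
None
```

I stood the yellow block in the yellow pocket and released it. I then turned the wing screw clockwise to its seat, backed it off a quarter turn and handed the job in at 21.3 s, still gripping the screw. No verdict is reported.

- **Yellow block:** it touched the pocket floor at the expected height. The top camera put it about 1.3 mm from the pocket centre and within 0.01 rad of the pocket's angle. Its top was level with the blue block's in the side view. Two earlier fits, with the arm hiding part of the top view, read 5–9 mm off along y; I trusted the later clear top view instead.
- **Screw seated:** the torque rose to about 1.9 N m at the angle vision had predicted, and I held it there for more than 0.3 s.
- **Screw at the end:** I work out a final angle of about 1.58 rad, against the 1.57 asked for. In the side view the wing lies along the bridge; the arm hid it from the top camera. The joints read still, and the fingers were closed at 11.4 mm on the 12 mm wing with a 30 N grip setting.
- **Things to leave alone:** the tin, race, wrench, blue block and look-alikes appear unmoved in the last pictures, by eye only.
- **Disagreement:** the two cameras' fits differed by up to 7 mm along y, which I put down to the side camera counting vertical faces. I relied on the top camera. At the end there was a side load of about 8 N on the tool from a small axis offset.

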